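# Lock the tube block in the bench shaker with its wedge

### The job

Make the tube block fast on the bench shaker: slide it along the platform until it bears hard on the fence (past its light spring nose), then take the steel wedge from its holder and gently lower it (do not drop it) into the gap between the block and the stop, sloping face to the stop. Tap or press the wedge down by steps until it is locked really tight (a good firm push, about 15 N on its head) but without ramming it, let go, and leave everything else on the bench where it is.

Things in the scene. Friction and masses are not known exactly. Their poses are not given: they have to be found in the camera images.
- shaker: white bench shaker, 230 x 250 mm, fixed; flat aluminium platform on top, 70 mm above the bench. Origin on the bench under its centre. The block slides along its y. Low rails (12 mm tall, inner faces at x = +-37 mm, y -10 to +80 mm) guide the block with 2 mm play each side
- fence (a point): foot of the face of the steel fence at the platform's +y end, 70 mm wide, 55 mm tall, 25 mm thick, fixed; looks to -y. The true face lies 0 to 2.5 mm to -y of this point (varies, not measured): find it by feel. A spring nose sticks out 4 mm from it, pushed in by up to 4 N; when the block is let go it pushes it 2 to 4 mm back off the fence
- stop: steel stop screwed to the platform (fixed; place varies), facing the fence, axes as the shaker, 70 mm wide, 55 mm tall. Origin on the platform, mid-foot of its sloping face, which looks to +y and leans back to -y by 1 mm per 5 mm of height: the gap to the block narrows downwards; with the block hard on the fence it is 11 to 15 mm at the platform, 11 mm more at the top
- block: aluminium tube block, loose on the platform, 70 (x) x 90 (y) x 60 mm tall, about 0.4 kg, axes as the shaker; origin under its centre. Eight white tube caps stand 8 mm above its top in two rows at x = +-26 mm; a black grip bar stands on top. At the start it is 8 to 13 mm short of the fence, so the gap at the stop is too narrow for the wedge
- block_grip (a point): centre of the black grip bar on the block: 30 mm along x, 14 mm thick along y, 40 mm tall (20 mm above and below this point); it lies 10 mm to +y of the block's centre and 80 mm above its underside. With the block hard on the fence it is at y = 37.5 to 40 mm of the shaker's frame
- wedge: smooth greased steel wedge, thin end down, 34 mm wide along x, 96 mm tall, about 0.12 kg; origin mid-foot, 16 mm thick there. +y face flat and upright (y = +8 mm); -y face slopes from y = -8 mm at the foot to -20 mm at 60 mm up (1 in 5, like the stop); a head tops it. Pressed down (up to 10 N) it drives the block back onto the fence, then stiffens sharply, goes about 1 mm more and stays jammed, foot 3 to 25 mm above the platform
- wedge_head (a point): centre of the wedge's head, which is 34 (x) x 28 (y) x 36 mm tall with upright sides and a flat top; 78 mm above the wedge's foot, 18 mm below its top, at y = -6 mm in the wedge's frame; axes as the wedge
- holder: grey plastic holder, 70 x 56 x 28 mm tall, fixed to the bench, in whose pocket (floor 6 mm above the bench, 22 mm deep, 2 to 4 mm play) the wedge stands at the start with the same axes as the holder; origin under its centre
- bottle_blue: bystander: round glass bottle with a blue cap, 70 mm wide, 140 mm tall; origin under its centre
- bottle_yellow: bystander: round glass bottle with a yellow cap, 66 mm wide, 130 mm tall; origin under its centre
- tip_box: bystander: blue pipette-tip box with a clear lid, 85 x 120 x 65 mm tall; origin under its centre
- dish: bystander: round flat culture dish, 90 mm wide, 15 mm tall; origin under its centre
- pot: bystander: white sample pot with a red lid, 62 mm wide, 74 mm tall; origin under its centre
- pen: bystander: marker pen lying along its x, 120 mm long, 12 mm thick; origin under its centre
- pipette: bystander: hand pipette lying along its x (from -130 to +90 mm), 26 mm thick, with a 50 mm wide grip rest; origin under its middle
There are look-alikes about, which are no part of the job. What is shaped like the block but pink is not meant.

How it is judged:
On the way, in this order (a step that is already met when the one before it is completed fails the run):
1. the tube block has been slid onto the fence (y of block_grip in the frame of shaker above 0.0365 m and z of block_grip in the frame of shaker between 0.146 and 0.154 m), for 0.2 s.
2. the wedge stands in the gap between block and stop and is jammed tight against both (all of step 1 and x of wedge_head in the frame of shaker between -0.025 and 0.025 m and z of wedge_head in the frame of shaker below 0.178 m and angle between wedge_head's own z axis and vertical below 0.12 rad and contact force between wedge and block above 7 N and contact force between wedge and stop above 7 N), for 0.2 s.
At the end, for the whole second after the job is handed in: The block stands up to the fence (grip bar's y in the shaker's frame over 36.5 mm); the wedge stands upright (within 0.12 rad) in the gap, within 25 mm of the shaker's centre line, and by itself presses on block and stop with over 7 N each; all is released and at rest (all of step 2 and linear speed of each of wedge, block below 0.01 m/s); the robot touches nothing.
It fails at once if the wedge is rammed: it presses on the block or the stop with more than 55 N (contact force between wedge and block above 55 N or contact force between wedge and stop above 55 N).
It fails at once if the wedge is dropped into the gap (moves faster than 0.5 m/s there) (linear speed of wedge above 0.5 m/s and z of wedge_head in the frame of shaker below 0.19 m and horizontal distance between wedge_head and stop below 0.05 m).
It fails at once if a bystander is shifted by more than 30 mm (distance of any of bottle_blue, bottle_yellow, tip_box, dish, pot, pen, pipette from where it was at the start of the episode above 0.03 m).
It also fails if it takes over 70 s, if anything falls off the work surface, if the arm or the gripper's body presses on something with over 40 N, if the wrist force passes 120 N, or if a joint passes its speed limit or range.

### The arm

A 6-joint arm with a two-finger parallel gripper is mounted at the origin on the work surface. World frame = base frame: x ahead of the robot, y to its left, z up, the work surface at z = 0. Lengths are in m, angles in rad, forces in N, time in s.
With the tool pointing down it reaches from about 0.425 to 1.125 m from the base axis. Payload 14.9 kg.
Tool frame: the origin (TCP) lies between the finger pads; the fingertips stand 22 mm ahead of it and the grasp point (between the pads) lies 3 mm ahead of it; z points along the fingers, y is the direction in which the jaws open and shut (so a half turn about z gives the same grasp; the last joint's range is limited). The gripper opens to 91 mm and grips with 3 to 60 N. Pads are 32 mm wide; open, the fingers measure 118 mm over their backs; the gripper's body (76 mm by 178 mm) begins 60 mm behind the grasp point.
Start: joints at [-1.332, 0.379, 1.734, -0, 1.028, -0.033], TCP at [0.188, -0.674, 0.236] pointing down, gripper open.
Joint ranges: [-2.77, 2.77], [-0.74, 2.19], [0, 2.66], [-1.06, 4.2], [0.31, 2.87], [-3.08, 3.08]. Speed limits (rad/s): [1.89, 1.89, 2.39, 3.14, 3.14, 3.14].

### API

Orientations are given as [roll, pitch, yaw] about the fixed x, y, z axes, in that order (R = Rz(yaw) Ry(pitch) Rx(roll)).
In Python, from bench import ctrl gives the robot as it stands.
- The arm moves only by the tool apply_moves, never from a script. Its argument "increments" is a list of rows, each an object with "travel": the shift along the tool's x, y, z in m, a list of three; "turn": the turn about the tool's z in rad. A call has 1 to 20 rows; each row shifts and turns the commanded pose from where the row before left it, along the tool's axes as they then stand; what a row does not reach is not made up. A row lasts 1/8 s, in which the tool goes at most 62.5 mm and 10.7 degrees, less where a joint would pass 70% of its speed; a pose out of reach is approached as far as the arm can. A call with a gripper value outside its range is refused whole. "hand" is the gripper's target within -1 to 1 (fully open at 1, half-way at 0, shut at -1), set as the call begins (left out, the last holds). The fingers move at their own pace and stop on an object; the grip force is fixed at half the most. Time passes only in rows, so rows that do not move let the fingers close. It gives the time, the measured TCP pose, the force and the opening at its end, in the units of the state.
- ctrl.observe(): the state, without advancing time (a new reading comes with each control period).
- ctrl.camera(name): name is "scene" or "top" or "wrist"; returns a dict with "frame" (384x512x3 uint8, red, green, blue), "camera_matrix" (3x3 intrinsics, pixels), "camera_from_world" (4x4, takes a point from world to camera coordinates). Camera axes: x right, y down, z forward; pixel columns grow to the right and rows downward; lengths in m; the calibration is good to about 2 mm. A picture is of the moment at which its call begins. There is no depth.
- ctrl.finish_job(): hands the job in, once; it reports no verdict.
The state is a dict: "t": time; "qpos": joint angles; "qd": joint speeds; "joint_efforts": joint torques, N m; "tool_pos": TCP position; "tool_rot": TCP orientation; "ft_force": force on the tool from outside, world axes, zero at the start; "moment": the same for the moment, N m; "opening": finger opening in m.
Only numpy, scipy, OpenCV 4.12 (cv2) and the standard library are available. Lean on these libraries where they do the work, as an engineer would, in place of code of your own. Each camera call takes 0.05 s, during which the arm holds its last target.

## Working session

There is one attempt and no reset: what is moved stays moved. The work goes in short steps, Python scripts to look and compute and a tool call to move; the robot and the scene stay as the last step left them, time stands still between calls to the robot, and variables do not carry over. Pictures are saved under pics/ and viewed, and the job is handed in when it is done.

Besides the shell and the picture viewer there is one more tool, called as name(argument=value, ...) on one line, values as JSON. apply_moves: Moves the arm, as the interface text tells. Its arguments: {"type":"object","properties":{"increments":{"type":"array"},"hand":{"type":"number"}},"required":["increments"]}

```bash
ls; mkdir -p pics; python3 - <<'E'
from bench import ctrl
import cv2
print(ctrl.observe())
for n in ["scene","top","wrist"]:
    c=ctrl.camera(n); cv2.imwrite(f"pics/{n}0.png",c["frame"][:,:,::-1])
    print(n,c["camera_matrix"].tolist(),c["camera_from_world"].round(4).tolist())
E
```

```text
pics
{'t': 0.0, 'qpos': array([-1.33229875e+00,  3.79400513e-01,  1.73481285e+00, -1.44840932e-05,
        1.02849360e+00, -3.32881965e-02]), 'qd': array([ 4.29210235e-04,  1.70353218e-05,  5.36646969e-04, -3.15066843e-04,
        2.30954942e-04,  1.09784274e-03]), 'joint_efforts': array([-1.30264925e-03, -7.63716316e+01, -4.34370124e+01,  6.50291378e-02,
        4.24630847e-02, -7.84739382e-05]), 'tool_pos': array([ 0.18782361, -0.67392532,  0.23527798]), 'tool_rot': array([-3.14047855e+00, -2.46957893e-05,  2.71793245e-01]), 'ft_force': array([-0.8553898 ,  0.15083771,  0.47039195]), 'moment': array([-0.0368378 , -0.02126843,  0.00422034]), 'opening': 0.09162270881382768}
scene [[444.51726776861256, 0.0, 255.91120581549092], [0.0, 444.51726776861256, 192.48706417691267], [0.0, 0.0, 1.0]] [[0.7246, 0.6888, -0.0216, -0.3892], [0.3671, -0.4123, -0.8338, -0.1152], [-0.5833, 0.5962, -0.5517, 1.9052], [0.0, 0.0, 0.0, 1.0]]
top [[482.7516882241501, 0.0, 257.4380765546513], [0.0, 482.7516882241501, 182.0303919546561], [0.0, 0.0, 1.0]] [[0.0, -0.9999, -0.0171, -0.01], [-0.9911, 0.0022, -0.1329, 0.553], [0.1329, 0.0169, -0.991, 1.3561], [0.0, 0.0, 0.0, 1.0]]
wrist [[322.1703784262626, 0.0, 262.26148830483874], [0.0, 322.1703784262626, 194.37216778783764], [0.0, 0.0, 1.0]] [[0.2705, -0.9627, -0.0013, -0.6994], [-0.9295, -0.2616, 0.2601, -0.0324], [-0.2507, -0.0691, -0.9656, 0.3909], [0.0, 0.0, 0.0, 1.0]]
```

View pics/scene0.png

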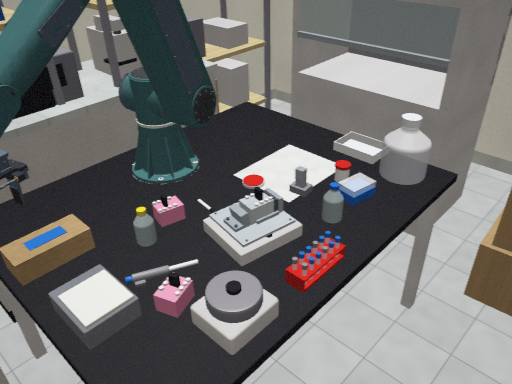

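View pics/top0.png

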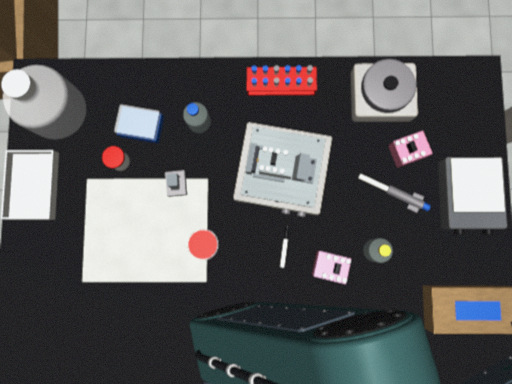

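View pics/wrist0.png

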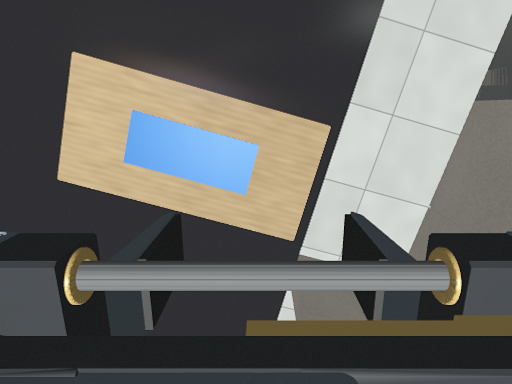

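```bash
python3 - <<'E'
import cv2
t=cv2.imread("pics/top0.png"); s=cv2.imread("pics/scene0.png")
a=cv2.resize(t[115:225,225:345],None,fx=6,fy=5.4,interpolation=cv2.INTER_CUBIC)
a=cv2.resize(t[115:220,225:345],None,fx=5.5,fy=5.5,interpolation=cv2.INTER_CUBIC)
cv2.imwrite("pics/c1.png",a)
cv2.imwrite("pics/c2.png",cv2.resize(s[160:260,195:320],None,fx=6,fy=6,interpolation=cv2.INTER_CUBIC))
cv2.imwrite("pics/c3.png",cv2.resize(t[155:205,150:205],None,fx=10,fy=10,interpolation=cv2.INTER_CUBIC))
E
```

```text
(no output)
```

View pics/c1.png

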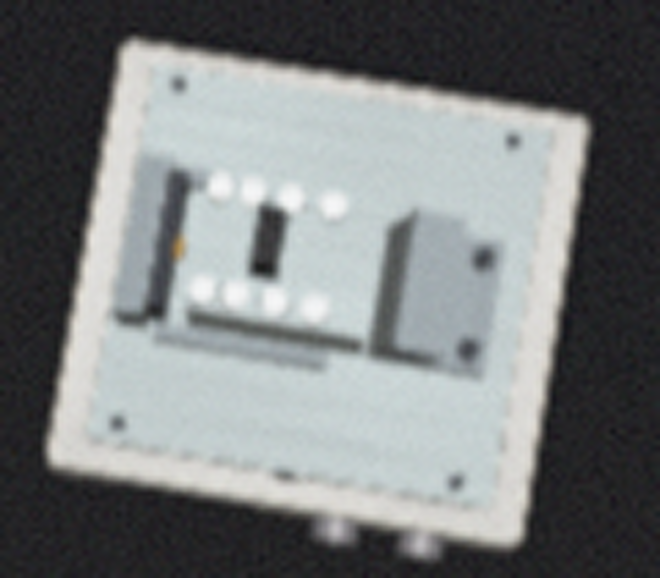

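View pics/c2.png

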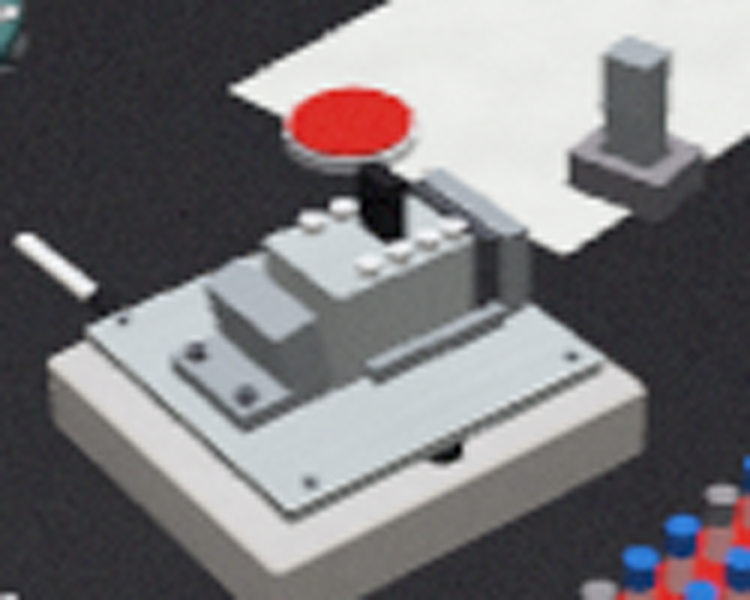

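View pics/c3.png

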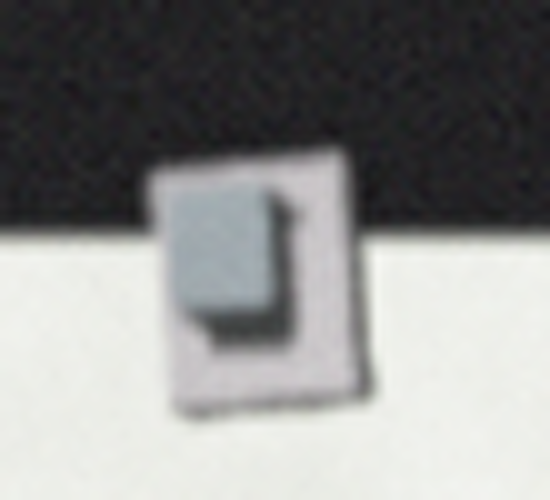

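```bash
cat > h.py <<'E'
import numpy as np, cv2
from bench import ctrl
def rays(c,px):
    K=c["camera_matrix"];T=c["camera_from_world"];R=T[:3,:3];t=T[:3,3]
    o=-R.T@t
    px=np.atleast_2d(px).astype(float)
    d=np.linalg.inv(K)@np.c_[px,np.ones(len(px))].T
    return o,(R.T@d).T
def at_z(c,px,z):
    o,d=rays(c,px); return o+d*((z-o[2])/d[:,2])[:,None]
def proj(c,P):
    P=np.atleast_2d(P);T=c["camera_from_world"]
    q=P@T[:3,:3].T+T[:3,3]; u=q@c["camera_matrix"].T
    return u[:,:2]/u[:,2:]
def Rz(a): return np.array([[np.cos(a),-np.sin(a),0],[np.sin(a),np.cos(a),0],[0,0,1]])
E
python3 - <<'E'
from h import *
c=ctrl.camera("top")
print(rays(c,[0,0])[0])
def crop(p,o,s): return np.array(p)/s+np.array(o)
plat=crop([[148,58],[555,125],[492,508],[92,435]],(225,115),5.5)
P=at_z(c,plat,.07); print(P, P.mean(0))
print(np.linalg.norm(np.diff(P,axis=0),axis=1))
e=P[0]-P[1]; print("yaw of +y", np.degrees(np.arctan2(-e[0],e[1])))
e=P[1]-P[2]; print("yaw of x", np.degrees(np.arctan2(e[1],e[0])))
box=crop([[122,40],[590,118],[525,548],[48,465]],(225,115),5.5)
P=at_z(c,box,.06); print(P, P.mean(0)); print(np.linalg.norm(np.diff(P,axis=0),axis=1))
h=crop([[148,172],[345,150],[372,395],[180,412]],(150,155),10)
P=at_z(c,h[:],.028); print("holder",P,P.mean(0)); print(np.linalg.norm(np.diff(P,axis=0),axis=1))
h=crop([[165,188],[268,185],[275,308],[182,312]],(150,155),10)
P=at_z(c,h[:],.102); print("head",P,P.mean(0)); print(np.linalg.norm(np.diff(P,axis=0),axis=1))
b=crop([[265,235]],(225,115),5.5); print("grip",at_z(c,b,.165))
E
```

```text
[ 0.36784863 -0.03417395  1.41721796]
[[ 0.71165188  0.00465589  0.07      ]
 [ 0.67522775 -0.2059394   0.07      ]
 [ 0.47684308 -0.17031939  0.07      ]
 [ 0.51446163  0.03295199  0.07      ]] [ 0.59454609 -0.08466273  0.07      ]
[0.21372199 0.20155709 0.20672302]
yaw of +y -9.81268424955665
yaw of x -10.179009655206702
[[ 0.72394427  0.01860662  0.06      ]
 [ 0.68116432 -0.22547779  0.06      ]
 [ 0.45718902 -0.18781059  0.06      ]
 [ 0.50009238  0.0560037   0.06      ]] [ 0.5905975  -0.08466952  0.06      ]
[0.24780501 0.22712057 0.24756031]
holder [[0.58375455 0.2602282  0.028     ]
 [0.5901063  0.20264641 0.028     ]
 [0.51812743 0.19334048 0.028     ]
 [0.51326835 0.24910488 0.028     ]] [0.55131416 0.22632999 0.028     ]
[0.05793105 0.07257795 0.0559757 ]
head [[0.5677662  0.23971554 0.102     ]
 [0.5685318  0.21117344 0.102     ]
 [0.53426411 0.2084756  0.102     ]
 [0.53320791 0.23414748 0.102     ]] [0.55094251 0.22337801 0.102     ]
[0.02855236 0.03437373 0.0256936 ]
grip [[ 0.60028263 -0.05426532  0.165     ]]
```

```bash
cat >> h.py <<'E'
from scipy.spatial.transform import Rotation as Ro
def tool():
    s=ctrl.observe(); return s["tool_pos"],Ro.from_euler("xyz",s["tool_rot"]).as_matrix(),s
def plan(target,yaw=None):
    p,R,s=tool(); d=R.T@(np.array(target)-p)
    out={"travel_tool":d.round(4).tolist()}
    if yaw is not None:
        # tool x axis yaw; turn about tool z (down) = -dyaw
        dy=yaw-s["tool_rot"][2]; out["turn"]=round(-dy,4)
    print(out)
E
python3 - <<'E'
from h import *
c=ctrl.camera("wrist"); p,R,s=tool()
o,d=rays(c,[[256,192]]); print("cam in tool",R.T@(o-p), "axis",R.T@d[0])
T=c["camera_from_world"][:3,:3]; print((R.T@T.T).round(3))
plan([0.54,-0.07,0.42],-0.17); 
E
```

```text
cam in tool [ 7.19222200e-02 -3.79960886e-05 -1.49526690e-01] axis [-0.25303869 -0.01930277  0.96748683]
[[ 0.002 -0.966 -0.26 ]
 [ 1.     0.002  0.   ]
 [ 0.    -0.26   0.966]]
{'travel_tool': [0.5014, -0.4875, -0.1841], 'turn': np.float64(0.4418)}
```

apply_moves(increments=[{"travel": [0, 0, -0.05], "turn": 0}, {"travel": [0, 0, -0.05], "turn": 0}, {"travel": [0.02, -0.02, -0.04], "turn": 0}, {"travel": [0.035, -0.035, -0.03], "turn": 0}, {"travel": [0.04, -0.038, 0], "turn": 0}, {"travel": [0.04, -0.038, 0], "turn": 0}, {"travel": [0.04, -0.038, 0], "turn": 0}, {"travel": [0.04, -0.038, 0], "turn": 0}, {"travel": [0.04, -0.038, 0], "turn": 0}, {"travel": [0.04, -0.038, 0], "turn": 0}, {"travel": [0.04, -0.038, 0], "turn": 0}, {"travel": [0.04, -0.038, 0], "turn": 0}, {"travel": [0.04, -0.038, 0], "turn": 0}, {"travel": [0.04, -0.038, 0], "turn": 0}, {"travel": [0.02, -0.02, 0], "turn": 0.15}, {"travel": [0, 0, 0], "turn": 0.15}, {"travel": [0, 0, 0], "turn": 0.15}, {"travel": [0, 0, 0], "turn": 0}], hand=1)

```text
t: 2.5
tool_pos: [0.5233, -0.1084, 0.4059]
tool_rot: [-3.142, 0.0, -0.177]
ft_force: [-0.3, -0.1, 0.3]
opening: 0.0913
```

```bash
python3 - <<'E'
from h import *
c=ctrl.camera("wrist"); p,R,s=tool(); print(p,s["tool_rot"],s["qpos"],s["ft_force"])
cv2.imwrite("pics/w1.png",cv2.resize(c["frame"][:,:,::-1],None,fx=1.5,fy=1.5,interpolation=cv2.INTER_CUBIC))
E
```

```text
[ 0.52325549 -0.10848918  0.40589394] [ 3.14158896e+00  4.61773502e-05 -1.74895486e-01] [-2.48050569e-01 -5.78357584e-02  1.92386843e+00 -7.37823122e-06
  1.27560577e+00  1.49764339e+00] [ 0.10053989  0.37921195 -0.11599648]
```

View pics/w1.png

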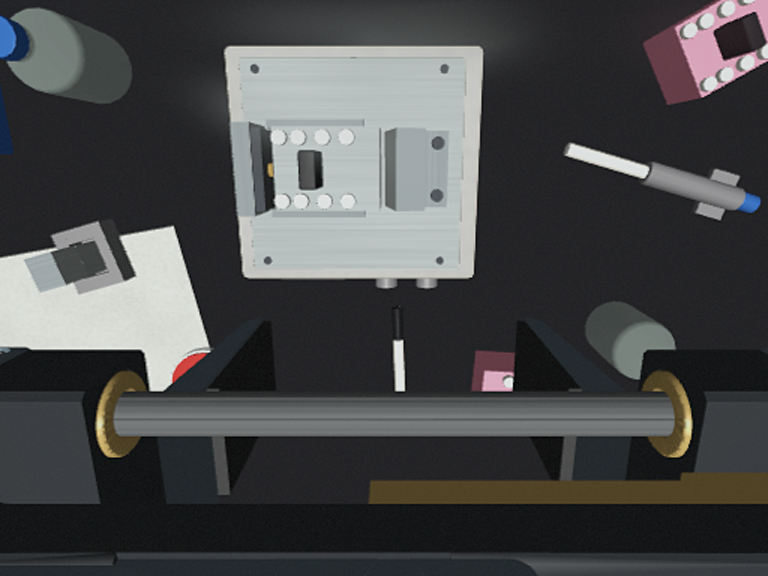

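```bash
python3 - <<'E'
from h import *
c=ctrl.camera("wrist")
f=c["frame"][:,:,::-1]
import pickle; pickle.dump({k:c[k] for k in c},open("w1.pkl","wb"))
cv2.imwrite("pics/w1c.png",cv2.resize(f[75:150,150:305],None,fx=5,fy=5,interpolation=cv2.INTER_CUBIC))
cv2.imwrite("pics/w1d.png",cv2.resize(f[140:200,0:100],None,fx=8,fy=8,interpolation=cv2.INTER_CUBIC))
cv2.imwrite("pics/w1e.png",cv2.resize(f[25:195,140:330],None,fx=4,fy=3.5,interpolation=cv2.INTER_CUBIC))
E
```

```text
(no output)
```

View pics/w1c.png

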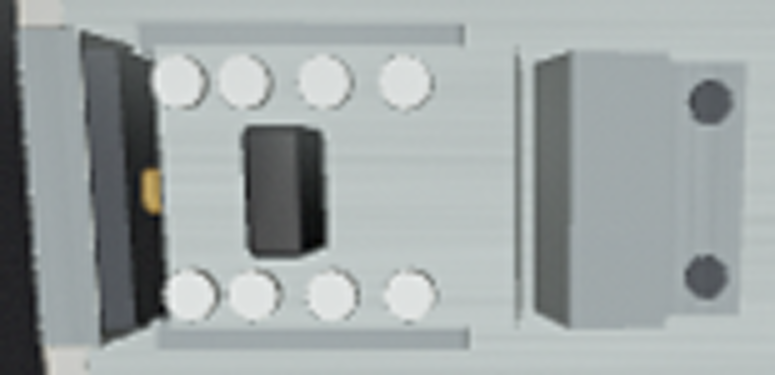

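View pics/w1d.png

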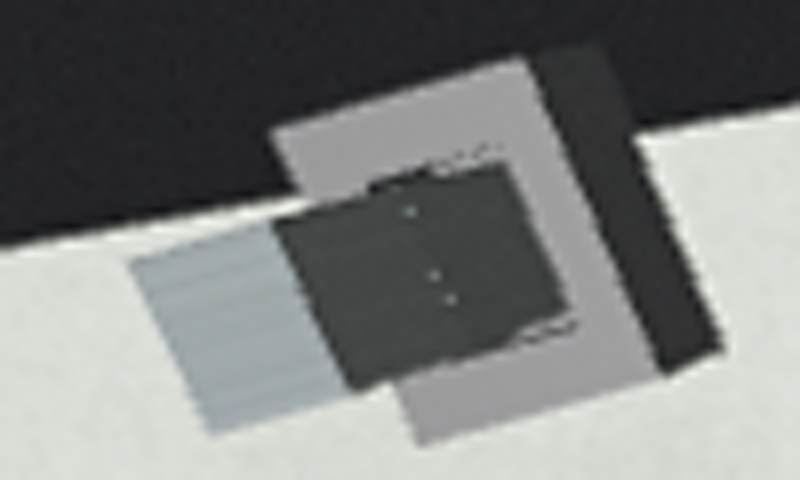

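View pics/w1e.png

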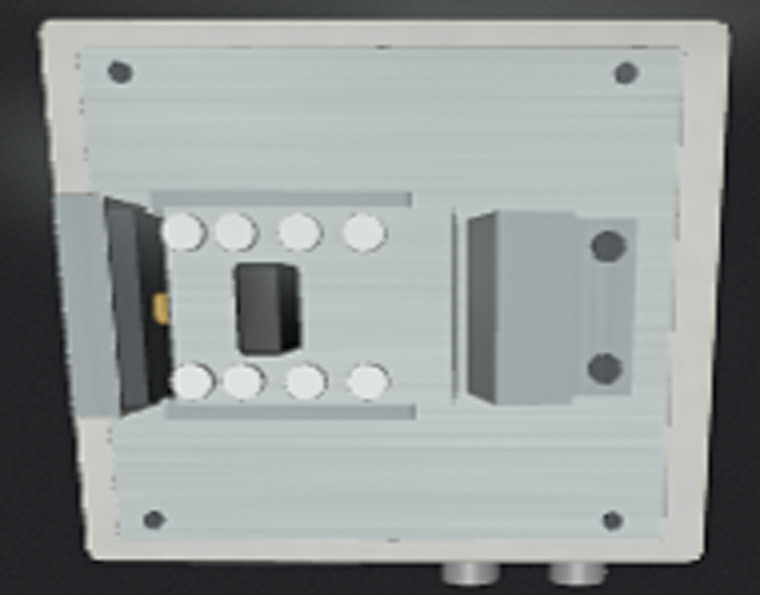

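```bash
python3 - <<'E'
from h import *
import pickle
c=pickle.load(open("w1.pkl","rb"))
q=lambda p,z: at_z(c,np.array(p)/8+np.array([0,140]),z)
H=q([[130,262],[275,218],[350,392],[212,436]],.102); print("head top",H.round(4), H.mean(0).round(4))
B=q([[505,160],[570,312]],.028); print("lower edge",B.round(4))
h=q([[272,130],[525,57],[662,374],[420,446]],.028); print("holder",h.round(4)); print(np.linalg.norm(np.diff(h,axis=0),axis=1))
e=h[1]-h[2]; print("x axis yaw",np.degrees(np.arctan2(e[1],e[0])))
e=H[1]-H[2]; print("x axis yaw",np.degrees(np.arctan2(e[1],e[0]))); 
e=H[0]-H[3]; print("x axis yaw",np.degrees(np.arctan2(e[1],e[0])));
q=lambda p,z: at_z(c,np.array(p)/[4,3.5]+np.array([140,25]),z)
S=q([[118,72],[626,72],[612,520],[152,520]],.07);print("screws",S.round(4),S.mean(0).round(4))
e=S[0]-S[1]; print("yaw", np.degrees(np.arctan2(-e[0],e[1])))
e=S[3]-S[2]; print("yaw", np.degrees(np.arctan2(-e[0],e[1])))
for e in (S[0]-S[3],S[1]-S[2]): print("yaw", np.degrees(np.arctan2(e[1],e[0])))
W=q([[40,20],[728,22],[702,560],[88,560]],.06);print("box",W.round(4),W.mean(0).round(4),np.linalg.norm(np.diff(W,axis=0),axis=1))
q=lambda p,z: at_z(c,np.array(p)/5+np.array([150,75]),z)
# in shaker frame
o=np.append(S.mean(0)[:2],0); yaw=np.radians(-10)
f=lambda P:((P-o)@Rz(yaw)).round(4)
print("bar",f(q([[244,126],[300,126],[305,257],[252,257]],.17)))
print("stop top edge",f(q([[573,50],[573,327]],.125)), "foot",f(q([[537,65],[537,315]],.07)))
print("blockedge",f(q([[517,50],[519,325]],.13)))
print("fence top",f(q([[78,30],[102,345]],.125)),"rail ends",f(q([[463,25],[463,45],[468,328],[468,348]],.082)))
print("caps",f(q([[179,81],[244,81],[324,81],[405,81],[190,295],[253,295],[331,295],[409,295]],.138)))
E
```

```text
head top [[0.5658 0.2412 0.102 ]
 [0.569  0.2128 0.102 ]
 [0.5362 0.2107 0.102 ]
 [0.5326 0.2383 0.102 ]] [0.5509 0.2257 0.102 ]
lower edge [[0.5683 0.2163 0.028 ]
 [0.5353 0.2135 0.028 ]]
holder [[0.5824 0.2615 0.028 ]
 [0.5878 0.2053 0.028 ]
 [0.5191 0.1988 0.028 ]
 [0.5129 0.2543 0.028 ]]
[0.05637965 0.06900033 0.05591284]
x axis yaw 5.4735230495138865
x axis yaw 3.6793743133379135
x axis yaw 4.91754438939232
screws [[ 0.698  -0.0089  0.07  ]
 [ 0.6677 -0.1825  0.07  ]
 [ 0.4897 -0.1511  0.07  ]
 [ 0.52    0.0227  0.07  ]] [ 0.5939 -0.0799  0.07  ]
yaw -9.901984598465924
yaw -9.896267432977158
yaw -10.062774562014352
yaw -10.015285567989
box [[ 0.7235  0.0157  0.06  ]
 [ 0.6814 -0.2216  0.06  ]
 [ 0.4632 -0.184   0.06  ]
 [ 0.5049  0.055   0.06  ]] [ 0.5932 -0.0837  0.06  ] [0.24101649 0.22139002 0.2426128 ]
bar [[ 0.0155  0.0321  0.17  ]
 [ 0.0155  0.0192  0.17  ]
 [-0.014   0.0192  0.17  ]
 [-0.014   0.0317  0.17  ]]
stop top edge [[ 0.0351 -0.0438  0.125 ]
 [-0.0345 -0.044   0.125 ]] foot [[ 0.0345 -0.0338  0.07  ]
 [-0.0364 -0.0337  0.07  ]]
blockedge [[ 0.0347 -0.0297  0.13  ]
 [-0.0336 -0.0298  0.13  ]]
fence top [[ 0.0396  0.0814  0.125 ]
 [-0.0395  0.0811  0.125 ]] rail ends [[ 0.0443 -0.0134  0.082 ]
 [ 0.0391 -0.0134  0.082 ]
 [-0.0391 -0.0137  0.082 ]
 [-0.0449 -0.0136  0.082 ]]
caps [[ 0.0268  0.0537  0.138 ]
 [ 0.0268  0.0376  0.138 ]
 [ 0.0268  0.0178  0.138 ]
 [ 0.0269 -0.0022  0.138 ]
 [-0.0254  0.054   0.138 ]
 [-0.0253  0.0379  0.138 ]
 [-0.0253  0.0179  0.138 ]
 [-0.0253 -0.002   0.138 ]]
```

```bash
python3 - <<'E'
from h import *
o=np.array([0.5939,-0.0799,0]);yaw=np.radians(-10)
b=o+Rz(yaw)@np.array([0.0007,0.0256,0]); print(b)
b[2]=.16; plan(b,yaw)
c=ctrl.camera("top")
for P in ([0.5989,-.0548,.17],[.5509,.2257,.102]): print(proj(c,P))
E
```

```text
[ 0.59903476 -0.05481048  0.        ]
{'travel_tool': [0.0653, -0.0661, 0.2459], 'turn': np.float64(-0.0003)}
[[273.41707324 157.89713322]]
[[171.40910739 179.8314632 ]]
```

apply_moves(increments=[{"travel": [0.033, -0.033, 0], "turn": 0}, {"travel": [0.032, -0.033, 0.02], "turn": 0}, {"travel": [0, 0, 0.05], "turn": 0}, {"travel": [0, 0, 0.05], "turn": 0}, {"travel": [0, 0, 0.05], "turn": 0}, {"travel": [0, 0, 0.04], "turn": 0}, {"travel": [0, 0, 0.025], "turn": 0}, {"travel": [0, 0, 0.011], "turn": 0}, {"travel": [0, 0, 0], "turn": 0}, {"travel": [0, 0, 0], "turn": 0}])

```text
t: 3.9
tool_pos: [0.5997, -0.0552, 0.1611]
tool_rot: [-3.142, -0.002, -0.178]
ft_force: [0.1, 0.2, 0.3]
opening: 0.0911
```

```bash
python3 - <<'E'
from h import *
p,R,s=tool(); print(p,s["tool_rot"],s["ft_force"])
c=ctrl.camera("wrist"); cv2.imwrite("pics/w2.png",cv2.resize(c["frame"][:,:,::-1],None,fx=1.5,fy=1.5))
E
```

```text
[ 0.59969065 -0.05520681  0.16114308] [-3.14153825e+00 -1.62758924e-03 -1.77847789e-01] [0.09456956 0.16058498 0.31849258]
```

View pics/w2.png

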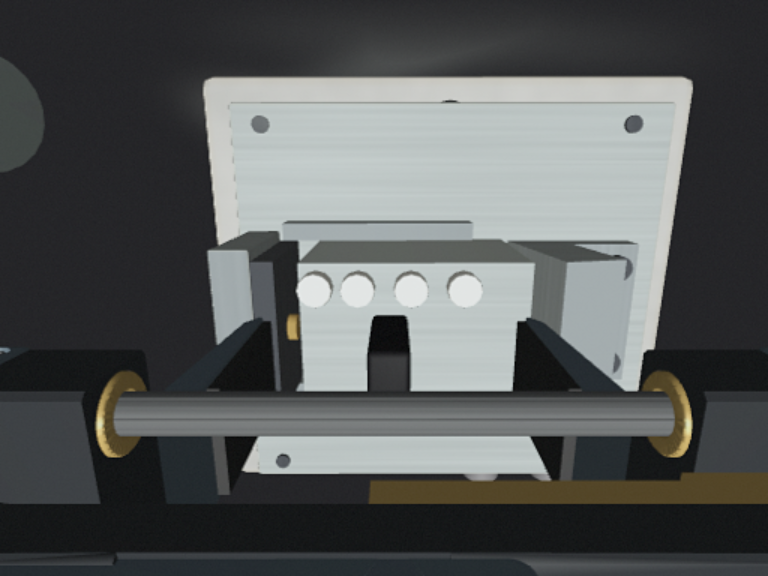

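The picture shows the grey block's bar (390,350) centred between the open jaws, the amber spring nose at (293,327) and the stop to the right. Closing now.

apply_moves(increments=[{"travel": [0, 0, 0], "turn": 0}, {"travel": [0, 0, 0], "turn": 0}, {"travel": [0, 0, 0], "turn": 0}, {"travel": [0, 0, 0], "turn": 0}, {"travel": [0, 0, 0], "turn": 0}, {"travel": [0, 0, 0], "turn": 0}, {"travel": [0, 0, 0], "turn": 0}, {"travel": [0, 0, 0], "turn": 0}], hand=-1)

```text
t: 4.95
tool_pos: [0.599, -0.055, 0.1599]
tool_rot: [-3.141, -0.0, -0.178]
ft_force: [0.7, 1.5, 0.2]
opening: 0.014
```

apply_moves(increments=[{"travel": [0, -0.002, 0], "turn": 0}, {"travel": [0, -0.002, 0], "turn": 0}, {"travel": [0, -0.001, 0], "turn": 0}, {"travel": [0, 0, 0], "turn": 0}])

```text
t: 5.45
tool_pos: [0.5999, -0.05, 0.1599]
tool_rot: [-3.141, -0.0, -0.178]
ft_force: [-0.0, -0.4, -0.2]
opening: 0.0139
```

apply_moves(increments=[{"travel": [0, -0.001, 0], "turn": 0}, {"travel": [0, 0, 0], "turn": 0}])

```text
t: 5.7
tool_pos: [0.6001, -0.0491, 0.1599]
tool_rot: [-3.142, 0.0, -0.178]
ft_force: [-0.1, 0.2, 0.1]
opening: 0.0135
```

apply_moves(increments=[{"travel": [0, -0.001, 0], "turn": 0}, {"travel": [0, 0, 0], "turn": 0}])

```text
t: 5.95
tool_pos: [0.6002, -0.0481, 0.1599]
tool_rot: [-3.142, 0.0, -0.178]
ft_force: [-0.2, -0.1, -0.2]
opening: 0.0136
```

apply_moves(increments=[{"travel": [0, -0.001, 0], "turn": 0}, {"travel": [0, 0, 0], "turn": 0}])

```text
t: 6.2
tool_pos: [0.6004, -0.0471, 0.1599]
tool_rot: [-3.142, -0.0, -0.178]
ft_force: [0.1, -0.6, 0.7]
opening: 0.0136
```

apply_moves(increments=[{"travel": [0, -0.001, 0], "turn": 0}, {"travel": [0, 0, 0], "turn": 0}])

```text
t: 6.45
tool_pos: [0.6006, -0.0461, 0.1599]
tool_rot: [-3.142, -0.0, -0.178]
ft_force: [0.8, -1.0, 0.4]
opening: 0.0142
```

apply_moves(increments=[{"travel": [0, -0.001, 0], "turn": 0}, {"travel": [0, 0, 0], "turn": 0}])

```text
t: 6.7
tool_pos: [0.6008, -0.0452, 0.1599]
tool_rot: [3.142, -0.0, -0.178]
ft_force: [0.0, -1.8, 0.9]
opening: 0.0139
```

apply_moves(increments=[{"travel": [0, -0.0005, 0], "turn": 0}, {"travel": [0, 0, 0], "turn": 0}])

```text
t: 6.95
tool_pos: [0.6009, -0.0448, 0.1599]
tool_rot: [3.142, -0.0, -0.178]
ft_force: [-0.7, -2.6, 1.6]
opening: 0.0137
```

apply_moves(increments=[{"travel": [0, -0.0005, 0], "turn": 0}, {"travel": [0, 0, 0], "turn": 0}])

```text
t: 7.2
tool_pos: [0.601, -0.0443, 0.16]
tool_rot: [3.142, -0.0, -0.178]
ft_force: [-0.2, -3.5, 0.4]
opening: 0.0138
```

apply_moves(increments=[{"travel": [0, -0.0005, 0], "turn": 0}, {"travel": [0, 0, 0], "turn": 0}])

```text
t: 7.45
tool_pos: [0.6011, -0.0438, 0.16]
tool_rot: [3.142, -0.0, -0.178]
ft_force: [-0.7, -4.1, 0.3]
opening: 0.0138
```

apply_moves(increments=[{"travel": [0, -0.0005, 0], "turn": 0}, {"travel": [0, 0, 0], "turn": 0}])

```text
t: 7.7
tool_pos: [0.6011, -0.0433, 0.16]
tool_rot: [3.142, -0.0, -0.178]
ft_force: [-1.3, -3.8, 0.0]
opening: 0.0135
```

apply_moves(increments=[{"travel": [0, -0.0005, 0], "turn": 0}, {"travel": [0, 0, 0], "turn": 0}])

```text
t: 7.95
tool_pos: [0.6012, -0.0428, 0.1599]
tool_rot: [3.141, -0.0, -0.178]
ft_force: [-0.6, -4.4, 1.7]
opening: 0.0136
```

apply_moves(increments=[{"travel": [0, -0.0005, 0], "turn": 0}, {"travel": [0, 0, 0], "turn": 0}])

```text
t: 8.2
tool_pos: [0.6013, -0.0425, 0.16]
tool_rot: [3.141, -0.0, -0.178]
ft_force: [-1.5, -6.9, 1.1]
opening: 0.014
```

apply_moves(increments=[{"travel": [0, -0.0005, 0], "turn": 0}, {"travel": [0, 0, 0], "turn": 0}])

```text
t: 8.45
tool_pos: [0.6013, -0.0424, 0.16]
tool_rot: [3.14, 0.0, -0.178]
ft_force: [-2.4, -11.4, 2.2]
opening: 0.014
```

apply_moves(increments=[{"travel": [0, -0.0005, 0], "turn": 0}, {"travel": [0, 0, 0], "turn": 0}, {"travel": [0, 0, 0], "turn": 0}])

```text
t: 8.82
tool_pos: [0.6013, -0.0424, 0.1601]
tool_rot: [3.14, 0.0, -0.178]
ft_force: [-4.2, -15.7, 2.3]
opening: 0.0139
```

```bash
python3 - <<'E'
from h import *
c=ctrl.camera("wrist"); f=c["frame"][:,:,::-1]
cv2.imwrite("pics/w3.png",cv2.resize(f[130:270,130:450],None,fx=2.4,fy=2.4,interpolation=cv2.INTER_CUBIC))
print(ctrl.observe()["ft_force"])
E
```

```text
[ -3.86349011 -15.69146905   3.50177836]
```

View pics/w3.png

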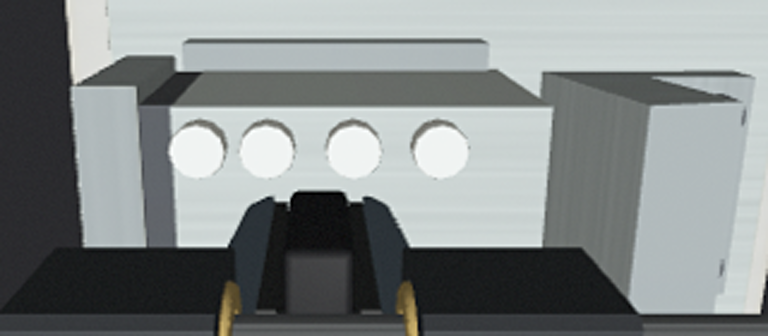

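apply_moves(increments=[{"travel": [0, 0.0005, 0], "turn": 0}, {"travel": [0, 0.0005, 0], "turn": 0}, {"travel": [0, 0, 0], "turn": 0}])

```text
t: 9.25
tool_pos: [0.6013, -0.0425, 0.1599]
tool_rot: [3.141, -0.0, -0.178]
ft_force: [-0.8, -7.1, 1.9]
opening: 0.0138
```

apply_moves(increments=[{"travel": [0, 0, 0], "turn": 0}, {"travel": [0, 0, 0], "turn": 0}, {"travel": [0, 0, 0], "turn": 0}, {"travel": [0, 0, 0], "turn": 0}, {"travel": [0, 0, 0], "turn": 0}, {"travel": [0, 0, 0], "turn": 0}, {"travel": [0, 0, -0.02], "turn": 0}, {"travel": [0, 0, -0.05], "turn": 0}, {"travel": [-0.03, 0.02, -0.04], "turn": 0}, {"travel": [-0.03, 0.02, -0.03], "turn": 0}, {"travel": [0, 0, 0], "turn": 0}], hand=1)

```text
t: 10.62
tool_pos: [0.5349, -0.0717, 0.3037]
tool_rot: [3.142, -0.005, -0.179]
ft_force: [0.2, 0.6, -1.0]
opening: 0.091
```

```bash
python3 - <<'E'
from h import *
import pickle
c=ctrl.camera("wrist"); f=c["frame"][:,:,::-1]; pickle.dump(c,open("w4.pkl","wb"))
cv2.imwrite("pics/w4.png",cv2.resize(f[30:250,120:400],None,fx=2.7,fy=2.7,interpolation=cv2.INTER_CUBIC))
s=ctrl.observe();print(s["tool_pos"],s["tool_rot"],s["ft_force"])
E
```

```text
[ 0.53532702 -0.07135125  0.30216563] [-3.14153945 -0.00351408 -0.17904558] [ 0.29442001  0.15332092 -0.23609377]
```

View pics/w4.png

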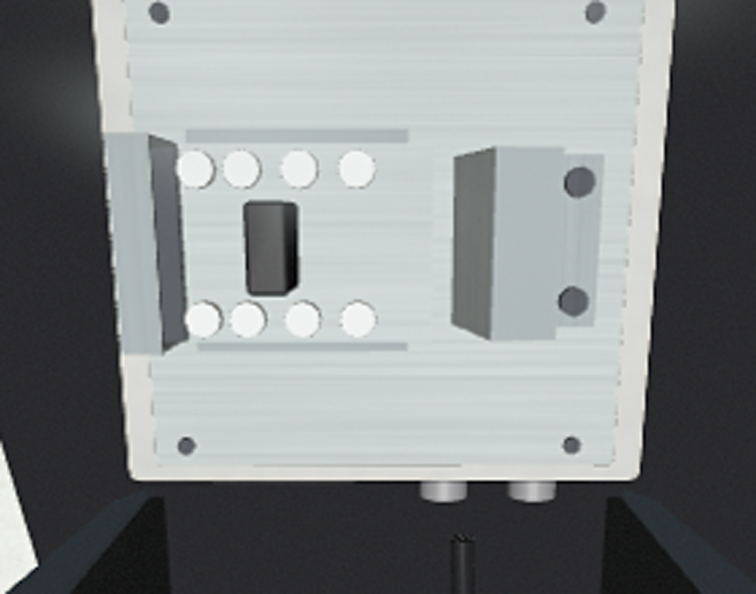

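```bash
python3 - <<'E'
from h import *
import pickle
c=pickle.load(open("w4.pkl","rb")); f=c["frame"][:,:,::-1]
cv2.imwrite("pics/w4b.png",cv2.resize(f[75:165,180:345],None,fx=4.8,fy=4.8,interpolation=cv2.INTER_CUBIC))
o=np.array([0.5939,-0.0799,0]);yaw=np.radians(-10)
fr=lambda P:((P-o)@Rz(yaw)).round(4)
q=lambda p,z: at_z(c,np.array(p)/2.7+np.array([120,30]),z)
print("screws",fr(q([[159,13],[595,13],[571,445],[186,445]],.07)))
print("bar",fr(q([[243,202],[292,202],[292,297],[250,297]],.17)))
print("stop top",fr(q([[494,147],[494,338]],.125)),"foot",fr(q([[453,157],[453,325]],.07)))
print("rail ends",fr(q([[408,130],[408,350]],.082)), "fence top",fr(q([[150,133],[164,353]],.125)))
print("tcp at contact",fr(np.array([.6013,-.0424,0])))
E
```

```text
screws [[ 0.0904  0.0876  0.07  ]
 [ 0.0899 -0.0883  0.07  ]
 [-0.0904 -0.088   0.07  ]
 [-0.0899  0.0877  0.07  ]]
bar [[ 0.0155  0.0413  0.17  ]
 [ 0.0155  0.0259  0.17  ]
 [-0.0141  0.0268  0.17  ]
 [-0.014   0.0403  0.17  ]]
stop top [[ 0.0349 -0.0425  0.125 ]
 [-0.0337 -0.0445  0.125 ]] foot [[ 0.0348 -0.032   0.07  ]
 [-0.0356 -0.0332  0.07  ]]
rail ends [[ 0.0445 -0.0127  0.082 ]
 [-0.0448 -0.0131  0.082 ]] fence top [[ 0.04    0.0805  0.125 ]
 [-0.0391  0.0808  0.125 ]]
tcp at contact [0.0008 0.0382 0.    ]
```

View pics/w4b.png

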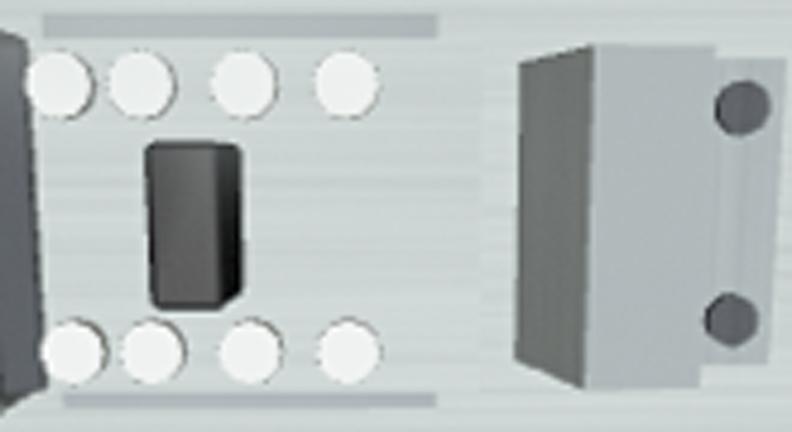

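```bash
python3 - <<'E'
from h import *
plan([.551,.19,.30],np.radians(95))
E
```

```text
{'travel_tool': [-0.0311, -0.26, 0.0021], 'turn': np.float64(-1.8371)}
```

apply_moves(increments=[{"travel": [-0.003, -0.03, 0], "turn": 0}, {"travel": [-0.006, -0.05, 0], "turn": 0}, {"travel": [-0.006, -0.05, 0], "turn": 0}, {"travel": [-0.006, -0.05, 0], "turn": 0}, {"travel": [-0.006, -0.05, 0], "turn": 0}, {"travel": [-0.004, -0.03, 0], "turn": 0}, {"travel": [0, 0, 0], "turn": -0.18}, {"travel": [0, 0, 0], "turn": -0.18}, {"travel": [0, 0, 0], "turn": -0.18}, {"travel": [0, 0, 0], "turn": -0.18}, {"travel": [0, 0, 0], "turn": -0.18}, {"travel": [0, 0, 0], "turn": -0.18}, {"travel": [0, 0, 0], "turn": -0.18}, {"travel": [0, 0, 0], "turn": -0.18}, {"travel": [0, 0, 0], "turn": -0.18}, {"travel": [0, 0, 0], "turn": -0.18}, {"travel": [0, 0, 0], "turn": -0.037}, {"travel": [0, 0, 0], "turn": 0}, {"travel": [0, 0, 0], "turn": 0}])

```text
t: 13.05
tool_pos: [0.5508, 0.1905, 0.2998]
tool_rot: [-3.141, 0.0, 1.656]
ft_force: [0.4, -1.5, -0.2]
opening: 0.0914
```

```bash
python3 - <<'E'
from h import *
import pickle
c=ctrl.camera("wrist"); f=c["frame"][:,:,::-1]; pickle.dump(c,open("w5.pkl","wb"))
cv2.imwrite("pics/w5.png",cv2.resize(f,None,fx=1.5,fy=1.5,interpolation=cv2.INTER_CUBIC))
s=ctrl.observe();print(s["tool_pos"],s["tool_rot"],s["qpos"])
E
```

```text
[0.55074537 0.19047113 0.29982735] [-3.14138922e+00  6.50758255e-06  1.65696660e+00] [2.92957822e-01 1.22644958e-01 1.93316023e+00 4.00100526e-05
 1.08598790e+00 2.06768900e-01]
```

View pics/w5.png

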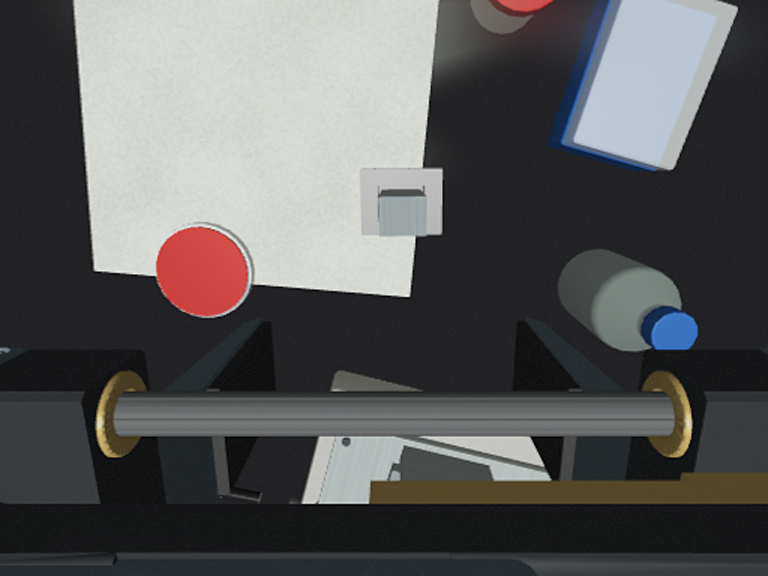

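```bash
python3 - <<'E'
from h import *
import pickle
c=pickle.load(open("w5.pkl","rb")); f=c["frame"][:,:,::-1]
cv2.imwrite("pics/w5b.png",cv2.resize(f[105:165,230:305],None,fx=10,fy=10,interpolation=cv2.INTER_CUBIC))
E
```

```text
(no output)
```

View pics/w5b.png

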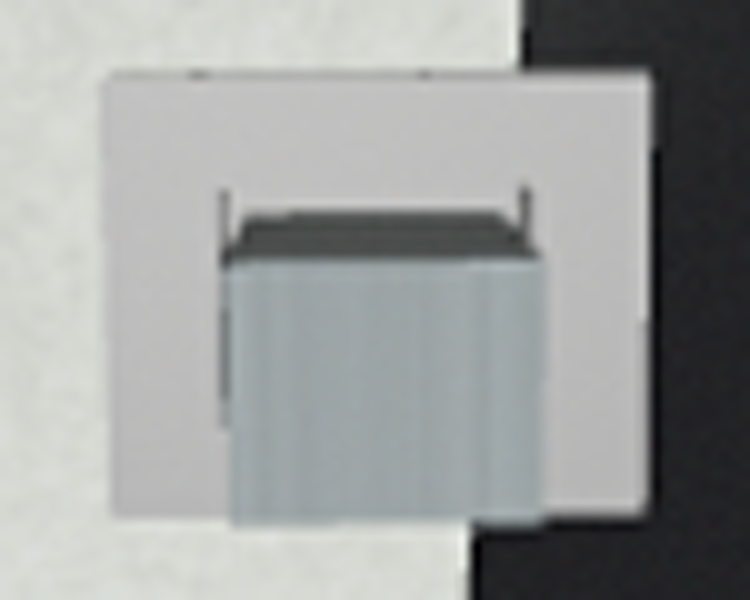

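```bash
python3 - <<'E'
from h import *
import pickle
c=pickle.load(open("w5.pkl","rb"))
q=lambda p,z: at_z(c,np.array(p)/10+np.array([230,105]),z)
H=q([[230,258],[542,258],[548,520],[232,525]],.102); print("head",H.round(4),H.mean(0).round(4),np.linalg.norm(np.diff(H,axis=0),axis=1))
print("lower",q([[245,212],[505,212]],.028).round(4))
h=q([[103,73],[652,73],[643,515],[112,518]],.028); print("holder",h.round(4),h.mean(0).round(4),np.linalg.norm(np.diff(h,axis=0),axis=1))
print("pocket lines",q([[223,188],[223,428],[525,188]],.028).round(4))
for a,b in ((H[1],H[0]),(H[2],H[3]),(h[1],h[0]),(h[2],h[3])):
    e=a-b; print(np.degrees(np.arctan2(e[1],e[0])))
a=np.radians(5.3)
hc=h.mean(0)
for nm,P in (("head",H),("lower",q([[245,212],[505,212]],.028)),("pocket",q([[223,188],[223,428],[525,188]],.028)),("hold",h)):
    print(nm,((P-hc)@Rz(a)).round(4)[:,:2].tolist())
E
```

```text
head [[0.5354 0.2387 0.102 ]
 [0.5684 0.2416 0.102 ]
 [0.572  0.2139 0.102 ]
 [0.5379 0.2104 0.102 ]] [0.5534 0.2262 0.102 ] [0.0330805  0.02791887 0.03422348]
lower [[0.5352 0.2395 0.028 ]
 [0.5684 0.2424 0.028 ]]
holder [[0.5159 0.2551 0.028 ]
 [0.5852 0.2612 0.028 ]
 [0.5904 0.2052 0.028 ]
 [0.521  0.1987 0.028 ]] [0.5531 0.23   0.028 ] [0.06958855 0.05623765 0.06972201]
pocket lines [[0.5322 0.2422 0.028 ]
 [0.5346 0.2117 0.028 ]
 [0.5706 0.2456 0.028 ]]
5.03332275022388
5.945968677547507
5.031930358331568
5.360318553294838
head [[-0.0168, 0.0103], [0.0163, 0.0101], [0.0173, -0.0178], [-0.0169, -0.0182]]
lower [[-0.017, 0.011], [0.0163, 0.0109]]
pocket [[-0.0198, 0.0141], [-0.0201, -0.0165], [0.0189, 0.0139]]
hold [[-0.0348, 0.0284], [0.0348, 0.0281], [0.0349, -0.0282], [-0.0349, -0.0283]]
```

```bash
python3 - <<'E'
from h import *
plan([.552,.226,.090],np.radians(95.3))
E
```

```text
{'travel_tool': [0.0353, 0.0044, 0.2098], 'turn': np.float64(-0.0063)}
```

apply_moves(increments=[{"travel": [0.02, 0.002, 0.01], "turn": -0.006}, {"travel": [0.015, 0.002, 0.03], "turn": 0}, {"travel": [0, 0, 0.05], "turn": 0}, {"travel": [0, 0, 0.05], "turn": 0}, {"travel": [0, 0, 0.04], "turn": 0}, {"travel": [0, 0, 0.02], "turn": 0}, {"travel": [0, 0, 0.01], "turn": 0}, {"travel": [0, 0, 0], "turn": 0}, {"travel": [0, 0, 0], "turn": 0}])

```text
t: 14.22
tool_pos: [0.5523, 0.2259, 0.0912]
tool_rot: [3.14, -0.0, 1.665]
ft_force: [-0.1, 0.2, 1.4]
opening: 0.0917
```

```bash
python3 - <<'E'
from h import *
c=ctrl.camera("wrist"); f=c["frame"][:,:,::-1]
cv2.imwrite("pics/w6.png",cv2.resize(f,None,fx=1.5,fy=1.5,interpolation=cv2.INTER_CUBIC))
s=ctrl.observe();print(s["tool_pos"],s["tool_rot"],s["ft_force"])
E
```

```text
[0.55231907 0.22588897 0.09119628] [ 3.13967247e+00 -5.08185686e-04  1.66470933e+00] [ 1.4169813   0.22952006 -0.59802091]
```

View pics/w6.png

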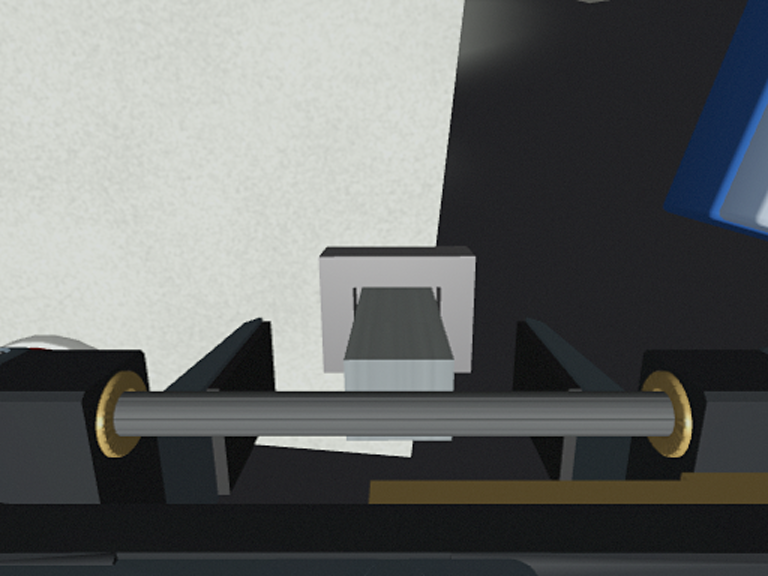

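apply_moves(increments=[{"travel": [0, 0, 0], "turn": 0}, {"travel": [0, 0, 0], "turn": 0}, {"travel": [0, 0, 0], "turn": 0}, {"travel": [0, 0, 0], "turn": 0}, {"travel": [0, 0, 0], "turn": 0}, {"travel": [0, 0, 0], "turn": 0}], hand=-1)

```text
t: 15.02
tool_pos: [0.5516, 0.2256, 0.0899]
tool_rot: [3.142, -0.0, 1.665]
ft_force: [0.9, -0.9, -0.8]
opening: 0.0341
```

apply_moves(increments=[{"travel": [0, 0, -0.01], "turn": 0}, {"travel": [0, 0, -0.02], "turn": 0}, {"travel": [0, 0, -0.03], "turn": 0}, {"travel": [0, 0, -0.05], "turn": 0}, {"travel": [0, 0, -0.05], "turn": 0}, {"travel": [0, 0, -0.03], "turn": 0}, {"travel": [0, 0, 0], "turn": 0}, {"travel": [0, 0, 0], "turn": 0}])

```text
t: 16.02
tool_pos: [0.551, 0.2254, 0.2796]
tool_rot: [-3.141, 0.0, 1.665]
ft_force: [-0.1, -0.4, -1.6]
opening: 0.0341
```

```bash
python3 - <<'E'
from h import *
c=ctrl.camera("scene"); f=c["frame"][:,:,::-1]
cv2.imwrite("pics/s6.png",cv2.resize(f[50:290,150:400],None,fx=2.5,fy=2.5,interpolation=cv2.INTER_CUBIC))
c=ctrl.camera("wrist"); f=c["frame"][:,:,::-1]
cv2.imwrite("pics/w7.png",cv2.resize(f[180:300,150:370],None,fx=3,fy=3,interpolation=cv2.INTER_CUBIC))
s=ctrl.observe();print(s["tool_pos"],s["tool_rot"],s["ft_force"],s["opening"])
E
```

```text
[0.55086591 0.22534756 0.27876222] [-3.13964120e+00  4.92420287e-04  1.66482679e+00] [-0.22345954 -0.15057238 -0.32109773] 0.033910964524401246
```

View pics/s6.png

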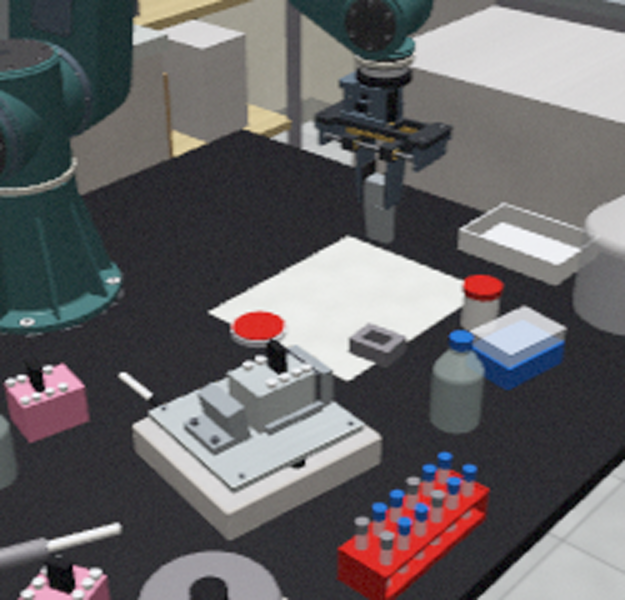

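View pics/w7.png

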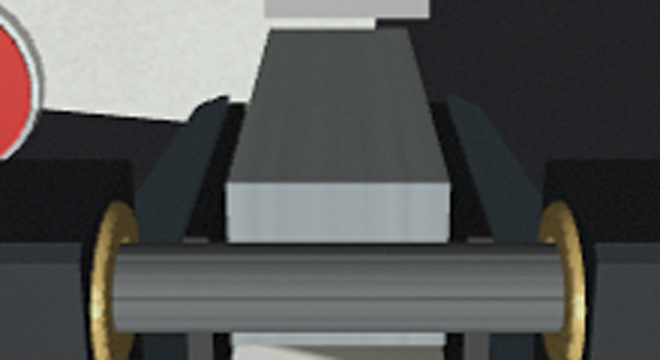

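```bash
python3 - <<'E'
from h import *
c=ctrl.camera("wrist"); p,R,s=tool()
q=lambda px,z: ((at_z(c,np.array(px)/3+np.array([150,180]),z)-p)@R).round(4)
print("flat top",q([[227,182],[450,182]],p[2]+.0121),"foot",q([[270,30],[407,30]],p[2]-.0839))
print("lowest far top edge",q([[233,346],[445,346]],p[2]+.0121))
E
```

```text
flat top [[ 0.0139 -0.0181 -0.0121]
 [ 0.014   0.0161 -0.0121]] foot [[ 0.0135 -0.018   0.0839]
 [ 0.0136  0.0162  0.0839]]
lowest far top edge [[-0.0145 -0.0179 -0.0121]
 [-0.0144  0.0162 -0.0121]]
```

```bash
cat >> h.py <<'E'
O=np.array([0.5939,-0.0799,0]);YAW=np.radians(-10)
def sh(P): return ((np.array(P)-O)@Rz(YAW))
def wo(x,y,z): return O+Rz(YAW)@np.array([x,y,z])
E
python3 - <<'E'
from h import *
t=wo(0,-.038,.29); print(t); plan(t,np.radians(80))
E
```

```text
[ 0.58730137 -0.11732269  0.29      ]
{'travel_tool': [-0.3446, 0.004, -0.0111], 'turn': np.float64(0.2685)}
```

apply_moves(increments=[{"travel": [-0.02, 0, -0.011], "turn": 0}, {"travel": [-0.04, 0, 0], "turn": 0}, {"travel": [-0.05, 0.001, 0], "turn": 0}, {"travel": [-0.05, 0.001, 0], "turn": 0}, {"travel": [-0.05, 0.001, 0], "turn": 0}, {"travel": [-0.05, 0.001, 0], "turn": 0}, {"travel": [-0.04, 0, 0], "turn": 0}, {"travel": [-0.03, 0, 0], "turn": 0}, {"travel": [-0.015, 0, 0], "turn": 0.07}, {"travel": [0, 0, 0], "turn": 0.1}, {"travel": [0, 0, 0], "turn": 0.1}, {"travel": [0, 0, 0], "turn": 0}, {"travel": [0, 0, 0], "turn": 0}])

```text
t: 17.8
tool_pos: [0.5877, -0.1179, 0.291]
tool_rot: [-3.141, 0.0, 1.397]
ft_force: [0.6, 0.6, -1.4]
opening: 0.0335
```

```bash
python3 - <<'E'
from h import *
c=ctrl.camera("wrist"); f=c["frame"][:,:,::-1]
cv2.imwrite("pics/w8.png",cv2.resize(f,None,fx=1.5,fy=1.5,interpolation=cv2.INTER_CUBIC))
p,R,s=tool();print(p,sh(p),s["tool_rot"],s["ft_force"],s["opening"],s["qpos"]); plan(wo(0,-.038,.23),np.radians(80))
E
```

```text
[ 0.58779416 -0.1177508   0.29100619] [ 0.00055964 -0.03833603  0.29100619] [-3.14153084e+00  2.94159182e-05  1.39655440e+00] [-0.03539626 -0.66044304 -0.78711674] 0.03426889972383898 [-2.36573183e-01  1.60063335e-01  1.90727497e+00 -3.77696482e-05
  1.07431421e+00 -6.23132597e-02]
{'travel_tool': [0.0003, -0.0006, 0.061], 'turn': np.float64(0.0003)}
```

View pics/w8.png

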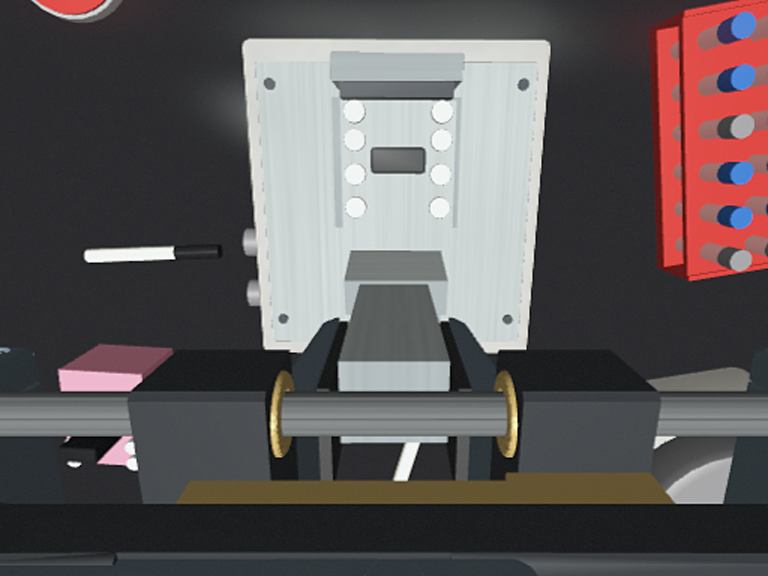

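```bash
python3 - <<'E'
from h import *
c=ctrl.camera("wrist"); f=c["frame"][:,:,::-1]
cv2.imwrite("pics/w8b.png",cv2.resize(f[120:215,215:315],None,fx=6,fy=6,interpolation=cv2.INTER_CUBIC))
q=lambda p,z: sh(at_z(c,np.array(p)/1.5,z)).round(4).tolist()
print("foot",q([[347,251],[444,251]],.07),"top",q([[345,281],[448,281]],.125),"bar",q([[372,149],[424,149],[372,173],[424,173]],.17),"screws",q([[269,84],[523,84],[507,319],[283,319]],.07))
E
```

```text
foot [[-0.0366, -0.0328, 0.07], [0.0387, -0.0326, 0.07]] top [[-0.0331, -0.0433, 0.125], [0.0362, -0.0431, 0.125]] bar [[-0.0122, 0.0408, 0.17], [0.0157, 0.0409, 0.17], [-0.0123, 0.0283, 0.17], [0.0159, 0.0284, 0.17]] screws [[-0.0894, 0.0874, 0.07], [0.0914, 0.0879, 0.07], [0.0911, -0.088, 0.07], [-0.0895, -0.0885, 0.07]]
```

View pics/w8b.png

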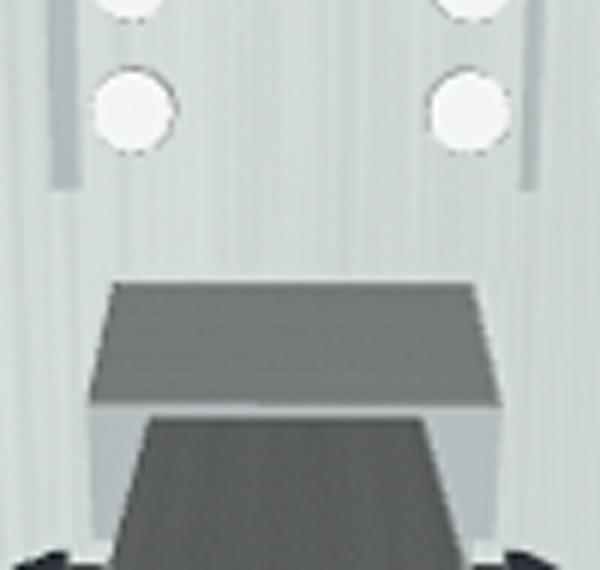

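apply_moves(increments=[{"travel": [0, 0, 0.02], "turn": 0}, {"travel": [0, -0.001, 0.03], "turn": 0}, {"travel": [0, 0, 0.02], "turn": 0}, {"travel": [0, 0, 0.01], "turn": 0}, {"travel": [0, 0, 0.005], "turn": 0}, {"travel": [0, 0, 0], "turn": 0}, {"travel": [0, 0, 0], "turn": 0}])

```text
t: 18.77
tool_pos: [0.5874, -0.1174, 0.2067]
tool_rot: [3.14, 0.0, 1.395]
ft_force: [0.6, 1.0, -0.4]
opening: 0.0337
```

```bash
python3 - <<'E'
from h import *
p,R,s=tool();print(p,sh(p),s["tool_rot"],s["ft_force"],s["opening"])
c=ctrl.camera("wrist"); f=c["frame"][:,:,::-1]
cv2.imwrite("pics/w9.png",cv2.resize(f[90:290,150:380],None,fx=3,fy=3,interpolation=cv2.INTER_CUBIC))
E
```

```text
[ 0.58737608 -0.11742034  0.20666829] [ 9.05327906e-05 -3.80831860e-02  2.06668292e-01] [3.14045693e+00 4.96208963e-05 1.39486502e+00] [ 0.55998157  1.00685176 -0.39193239] 0.03369915785399142
```

View pics/w9.png

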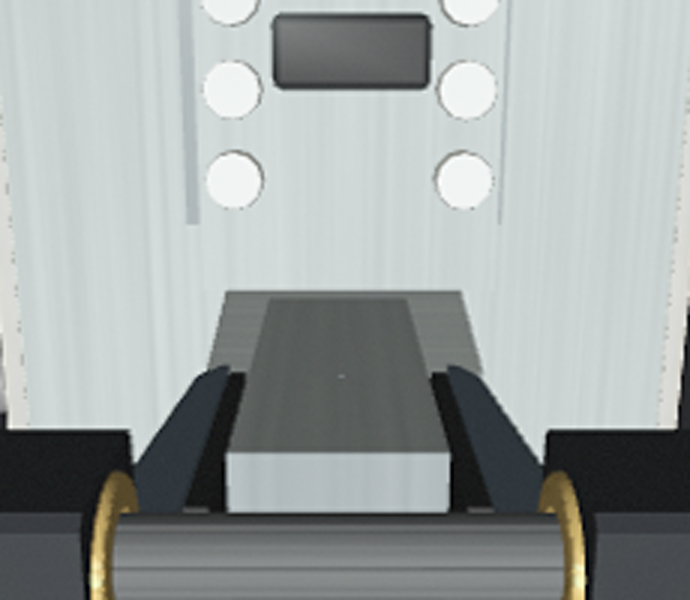

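apply_moves(increments=[{"travel": [0, 0, 0.004], "turn": 0}, {"travel": [0, 0, 0.004], "turn": 0}, {"travel": [0, 0, 0.002], "turn": 0}, {"travel": [0, 0, 0], "turn": 0}, {"travel": [0, 0, 0], "turn": 0}])

```text
t: 19.45
tool_pos: [0.587, -0.1173, 0.196]
tool_rot: [3.142, -0.0, 1.395]
ft_force: [0.1, 0.4, -0.9]
opening: 0.0343
```

apply_moves(increments=[{"travel": [0, 0, 0.002], "turn": 0}, {"travel": [0, 0, 0], "turn": 0}])

```text
t: 19.7
tool_pos: [0.5869, -0.1173, 0.1938]
tool_rot: [-3.141, -0.0, 1.395]
ft_force: [0.1, 0.1, -1.6]
opening: 0.0341
```

apply_moves(increments=[{"travel": [0, 0, 0.002], "turn": 0}, {"travel": [0, 0, 0], "turn": 0}])

```text
t: 19.95
tool_pos: [0.587, -0.1171, 0.1918]
tool_rot: [3.142, -0.0, 1.395]
ft_force: [0.9, 3.6, -1.1]
opening: 0.0339
```

apply_moves(increments=[{"travel": [0, 0, 0.002], "turn": 0}, {"travel": [0, 0, 0], "turn": 0}])

```text
t: 20.2
tool_pos: [0.5872, -0.117, 0.1899]
tool_rot: [3.141, -0.001, 1.395]
ft_force: [2.4, 5.8, -0.6]
opening: 0.034
```

apply_moves(increments=[{"travel": [0.001, 0, 0], "turn": 0}, {"travel": [0, 0, 0], "turn": 0}])

```text
t: 20.45
tool_pos: [0.587, -0.1164, 0.1898]
tool_rot: [-3.141, 0.0, 1.395]
ft_force: [0.5, 0.1, -1.6]
opening: 0.0337
```

apply_moves(increments=[{"travel": [0.0005, 0, 0.0025], "turn": 0}, {"travel": [0.0005, 0, 0.0025], "turn": 0}, {"travel": [0, 0, 0], "turn": 0}])

```text
t: 20.82
tool_pos: [0.5871, -0.1153, 0.1846]
tool_rot: [-3.141, 0.0, 1.395]
ft_force: [-0.2, 0.6, -0.8]
opening: 0.0339
```

apply_moves(increments=[{"travel": [0.0005, 0, 0.0025], "turn": 0}, {"travel": [0.0005, 0, 0.0025], "turn": 0}, {"travel": [0, 0, 0], "turn": 0}])

```text
t: 21.2
tool_pos: [0.5873, -0.1143, 0.1796]
tool_rot: [-3.141, -0.0, 1.395]
ft_force: [0.1, 0.1, -1.1]
opening: 0.034
```

apply_moves(increments=[{"travel": [0.0005, 0, 0.0025], "turn": 0}, {"travel": [0, 0, 0], "turn": 0}])

```text
t: 21.45
tool_pos: [0.5875, -0.1139, 0.1772]
tool_rot: [-3.141, -0.0, 1.395]
ft_force: [-0.7, 0.7, -0.5]
opening: 0.0338
```

apply_moves(increments=[{"travel": [0.0005, 0, 0.0025], "turn": 0}, {"travel": [0, 0, 0], "turn": 0}])

```text
t: 21.7
tool_pos: [0.5876, -0.1136, 0.1748]
tool_rot: [-3.142, 0.0, 1.395]
ft_force: [0.2, -2.0, -1.7]
opening: 0.0341
```

apply_moves(increments=[{"travel": [0.0005, 0, 0.0025], "turn": 0}, {"travel": [0, 0, 0], "turn": 0}])

```text
t: 21.95
tool_pos: [0.5877, -0.113, 0.1722]
tool_rot: [-3.142, 0.0, 1.395]
ft_force: [-0.2, -3.7, -1.2]
opening: 0.0337
```

apply_moves(increments=[{"travel": [0.0003, 0, 0.0025], "turn": 0}, {"travel": [0, 0, 0], "turn": 0}])

```text
t: 22.2
tool_pos: [0.5878, -0.1125, 0.1698]
tool_rot: [-3.142, -0.0, 1.395]
ft_force: [-0.6, -2.6, -1.8]
opening: 0.0339
```

apply_moves(increments=[{"travel": [0.0003, 0, 0.0025], "turn": 0}, {"travel": [0, 0, 0], "turn": 0}])

```text
t: 22.45
tool_pos: [0.588, -0.1121, 0.1673]
tool_rot: [3.141, -0.0, 1.395]
ft_force: [1.7, 0.3, -1.5]
opening: 0.0335
```

apply_moves(increments=[{"travel": [0.0005, 0, 0.0025], "turn": 0}, {"travel": [0, 0, 0], "turn": 0}])

```text
t: 22.7
tool_pos: [0.5881, -0.1117, 0.1648]
tool_rot: [3.141, -0.0, 1.395]
ft_force: [2.2, 0.5, -0.3]
opening: 0.0337
```

apply_moves(increments=[{"travel": [0.0003, 0, 0.0015], "turn": 0}, {"travel": [0, 0, 0], "turn": 0}])

```text
t: 22.95
tool_pos: [0.5881, -0.1114, 0.1635]
tool_rot: [3.141, -0.0, 1.395]
ft_force: [1.6, 1.6, 2.8]
opening: 0.034
```

apply_moves(increments=[{"travel": [0.0003, 0, 0.0015], "turn": 0}, {"travel": [0, 0, 0], "turn": 0}])

```text
t: 23.2
tool_pos: [0.5883, -0.1111, 0.1623]
tool_rot: [3.141, -0.0, 1.395]
ft_force: [0.4, 2.2, 6.9]
opening: 0.0336
```

apply_moves(increments=[{"travel": [0.0002, 0, 0.001], "turn": 0}, {"travel": [0, 0, 0], "turn": 0}])

```text
t: 23.45
tool_pos: [0.5884, -0.1111, 0.1621]
tool_rot: [3.141, -0.0, 1.395]
ft_force: [-4.1, 1.5, 17.9]
opening: 0.0337
```

apply_moves(increments=[{"travel": [0, 0, -0.0005], "turn": 0}, {"travel": [0, 0, 0], "turn": 0}])

```text
t: 23.7
tool_pos: [0.5884, -0.1111, 0.1621]
tool_rot: [3.141, -0.0, 1.395]
ft_force: [-1.4, 1.6, 9.9]
opening: 0.0336
```

apply_moves(increments=[{"travel": [0, 0, -0.0005], "turn": 0}, {"travel": [0, 0, 0], "turn": 0}])

```text
t: 23.95
tool_pos: [0.5884, -0.111, 0.1621]
tool_rot: [3.141, -0.0, 1.395]
ft_force: [3.9, 0.4, 4.2]
opening: 0.0335
```

apply_moves(increments=[{"travel": [0, 0, 0], "turn": 0}, {"travel": [0, 0, 0], "turn": 0}, {"travel": [0, 0, 0], "turn": 0}, {"travel": [0, 0, 0], "turn": 0}, {"travel": [0, 0, 0], "turn": 0}, {"travel": [0, 0, 0], "turn": 0}], hand=1)

```text
t: 24.7
tool_pos: [0.5881, -0.111, 0.1619]
tool_rot: [3.142, 0.0, 1.395]
ft_force: [-0.0, -0.1, 0.0]
opening: 0.0899
```

apply_moves(increments=[{"travel": [0, 0, -0.01], "turn": 0}, {"travel": [0, 0, -0.03], "turn": 0}, {"travel": [0, 0, -0.03], "turn": 0}, {"travel": [0, 0, 0], "turn": 0}, {"travel": [0, 0, 0], "turn": 0}])

```text
t: 25.32
tool_pos: [0.5878, -0.111, 0.2318]
tool_rot: [-3.141, -0.0, 1.395]
ft_force: [-0.4, -0.0, 0.7]
opening: 0.0914
```

```bash
python3 - <<'E'
from h import *
p,R,s=tool();print(p,sh(p),s["tool_rot"],s["ft_force"],s["opening"])
c=ctrl.camera("wrist"); f=c["frame"][:,:,::-1]
cv2.imwrite("pics/w10.png",cv2.resize(f[40:290,130:400],None,fx=2.4,fy=2.4,interpolation=cv2.INTER_CUBIC))
c=ctrl.camera("scene"); f=c["frame"][:,:,::-1]
cv2.imwrite("pics/s10.png",cv2.resize(f[140:270,190:320],None,fx=4.5,fy=4.5,interpolation=cv2.INTER_CUBIC))
E
```

```text
[ 0.58780518 -0.11095225  0.23175867] [-0.00061006 -0.03163885  0.23175867] [-3.14139570e+00 -1.27675578e-05  1.39483379e+00] [-0.43067787 -0.02483986  0.71236097] 0.09139834910494099
```

View pics/w10.png

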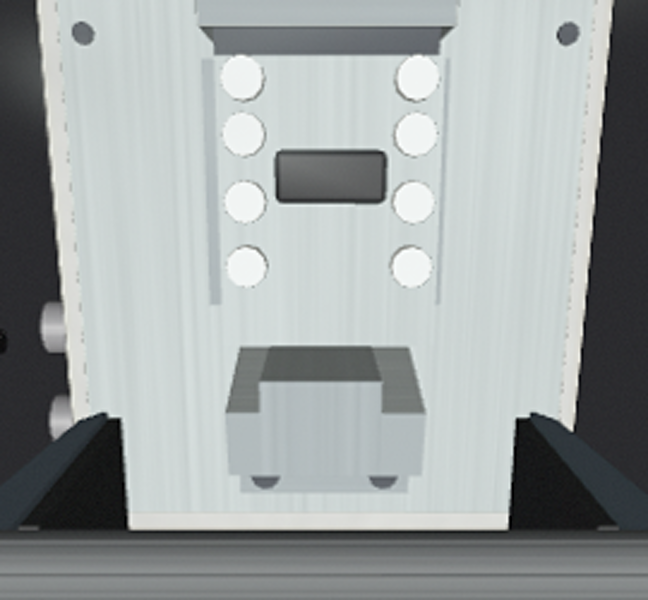

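View pics/s10.png

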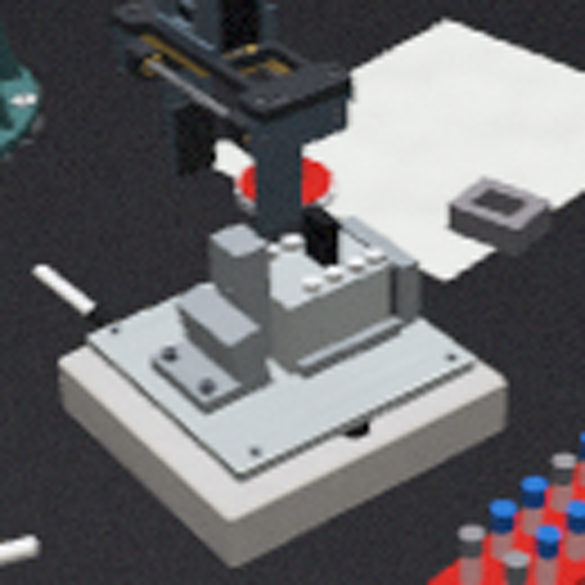

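apply_moves(increments=[{"travel": [0, 0.0006, 0], "turn": 0}, {"travel": [0, 0, 0], "turn": 0}, {"travel": [0, 0, 0], "turn": 0}, {"travel": [0, 0, 0], "turn": 0}, {"travel": [0, 0, 0], "turn": 0}, {"travel": [0, 0, 0], "turn": 0}, {"travel": [0, 0, 0], "turn": 0}, {"travel": [0, 0, 0], "turn": 0}, {"travel": [0, 0, 0.02], "turn": 0}, {"travel": [0, 0, 0.008], "turn": 0}, {"travel": [0, 0, 0.003], "turn": 0}, {"travel": [0, 0, 0], "turn": 0}, {"travel": [0, 0, 0], "turn": 0}], hand=-1)

```text
t: 27.05
tool_pos: [0.5889, -0.1112, 0.2012]
tool_rot: [3.141, 0.0, 1.395]
ft_force: [-0.8, 0.7, -0.3]
opening: 0.0003
```

apply_moves(increments=[{"travel": [0, 0, 0.001], "turn": 0}, {"travel": [0, 0, 0.001], "turn": 0}, {"travel": [0, 0, 0.0005], "turn": 0}, {"travel": [0, 0, 0], "turn": 0}])

```text
t: 27.55
tool_pos: [0.5887, -0.1111, 0.1984]
tool_rot: [-3.142, -0.0, 1.395]
ft_force: [0.1, 0.2, 0.1]
opening: 0.0004
```

apply_moves(increments=[{"travel": [0, 0, 0.001], "turn": 0}, {"travel": [0, 0, 0], "turn": 0}])

```text
t: 27.8
tool_pos: [0.5886, -0.1111, 0.1974]
tool_rot: [-3.142, -0.0, 1.395]
ft_force: [-0.3, 0.4, 0.7]
opening: 0.001
```

apply_moves(increments=[{"travel": [0, 0, 0.0005], "turn": 0}, {"travel": [0, 0, 0], "turn": 0}])

```text
t: 28.05
tool_pos: [0.5886, -0.1111, 0.1969]
tool_rot: [-3.141, 0.0, 1.395]
ft_force: [-0.4, -0.9, -0.1]
opening: 0.0004
```

apply_moves(increments=[{"travel": [0, 0, 0.0005], "turn": 0}, {"travel": [0, 0, 0], "turn": 0}])

```text
t: 28.3
tool_pos: [0.5887, -0.1111, 0.1966]
tool_rot: [3.141, 0.0, 1.395]
ft_force: [-1.3, 1.0, 2.6]
opening: 0.0002
```

apply_moves(increments=[{"travel": [0, 0, 0.0005], "turn": 0}, {"travel": [0, 0, 0], "turn": 0}])

```text
t: 28.55
tool_pos: [0.5888, -0.1112, 0.1965]
tool_rot: [3.141, 0.0, 1.395]
ft_force: [-3.9, 1.1, 10.4]
opening: 0.0004
```

apply_moves(increments=[{"travel": [0, 0, 0.0005], "turn": 0}, {"travel": [0, 0, 0], "turn": 0}])

```text
t: 28.8
tool_pos: [0.589, -0.1112, 0.1965]
tool_rot: [3.141, 0.0, 1.395]
ft_force: [-4.5, 1.6, 14.3]
opening: 0.0002
```

apply_moves(increments=[{"travel": [0, 0, 0.0003], "turn": 0}, {"travel": [0, 0, 0], "turn": 0}])

```text
t: 29.05
tool_pos: [0.589, -0.1112, 0.1965]
tool_rot: [3.141, 0.0, 1.395]
ft_force: [-5.8, 2.3, 18.3]
opening: 0.0003
```

apply_moves(increments=[{"travel": [0, 0, -0.0008], "turn": 0}, {"travel": [0, 0, -0.001], "turn": 0}, {"travel": [0, 0, -0.002], "turn": 0}, {"travel": [0, 0, -0.02], "turn": 0}, {"travel": [0, 0, -0.04], "turn": 0}, {"travel": [0, 0, -0.03], "turn": 0}, {"travel": [-0.03, 0, 0], "turn": 0}, {"travel": [0, 0, 0], "turn": 0}, {"travel": [0, 0, 0], "turn": 0}])

```text
t: 30.18
tool_pos: [0.5834, -0.1404, 0.2894]
tool_rot: [3.141, -0.0, 1.394]
ft_force: [0.7, 0.6, -0.1]
opening: 0.0008
```

```bash
python3 - <<'E'
from h import *
p,R,s=tool();print(p,s["ft_force"],s["t"])
c=ctrl.camera("wrist"); f=c["frame"][:,:,::-1]
cv2.imwrite("pics/w11.png",cv2.resize(f[20:260,130:400],None,fx=2.4,fy=2.4,interpolation=cv2.INTER_CUBIC))
import pickle; pickle.dump(c,open("w11.pkl","wb"))
c=ctrl.camera("scene"); f=c["frame"][:,:,::-1]
cv2.imwrite("pics/s11.png",cv2.resize(f,None,fx=1.5,fy=1.5,interpolation=cv2.INTER_CUBIC))
E
```

```text
[ 0.58338764 -0.14044202  0.28942799] [ 0.65293139  0.6369204  -0.08785902] 30.175
```

View pics/w11.png

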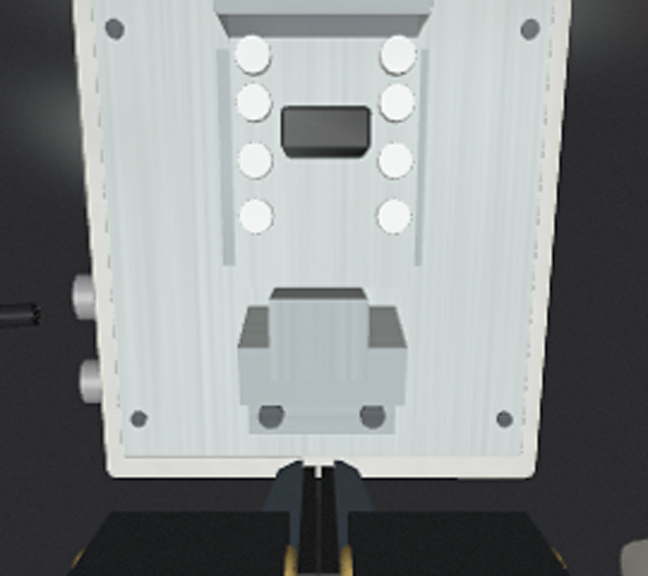

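View pics/s11.png

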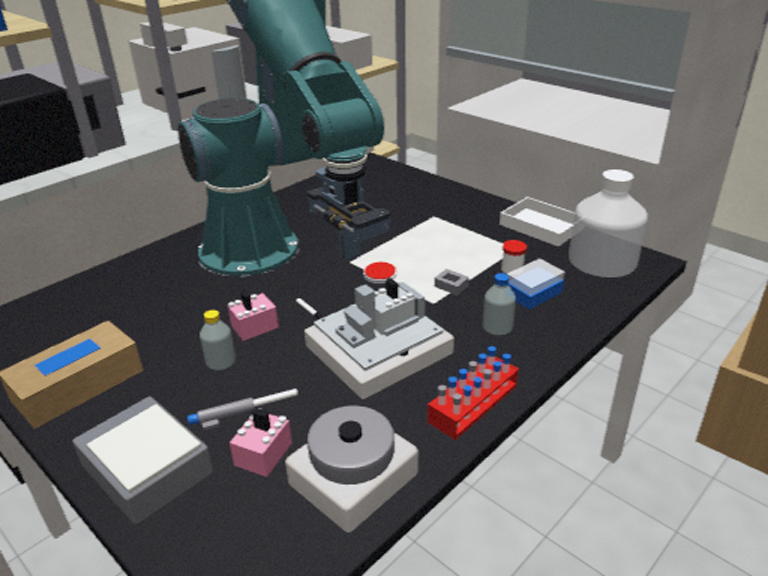

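```bash
python3 - <<'E'
from h import *
import pickle; c=pickle.load(open("w11.pkl","rb"))
q=lambda p,z: sh(at_z(c,np.array(p)/2.4+np.array([130,20]),z)).round(4).tolist()
print("bar",q([[282,106],[370,106],[282,146],[370,146]],.17),"wedge top",q([[270,300],[368,300],[368,380],[268,380]],.174))
print(ctrl.finish_job())
E
```

```text
bar [[-0.0124, 0.044, 0.17], [0.0162, 0.0441, 0.17], [-0.0126, 0.0318, 0.17], [0.0164, 0.0318, 0.17]] wedge top [[-0.0171, -0.0182, 0.174], [0.0163, -0.0182, 0.174], [0.0168, -0.0461, 0.174], [-0.0182, -0.0461, 0.174]]
the job is handed in; nothing more can be done
None
```

The block is locked on the shaker, and I handed the job in after about 30 s. `finish_job()` gives no verdict, so how the run scored is not known.

- **Block:** I slid the grey block by its bar through the spring nose until it stiffened on the fence at about 15 N. It came to rest with the bar at y ≈ 38.2 mm in the shaker's frame, and I let it go.
- **Wedge:** I took it from the holder with its flat side to the block and turned it square to the shaker. I lowered it slowly down the stop's face until it jammed, about 8 mm above the platform. The last gripped step jumped from about 7 N to 18 N, a bit over the 15 N aimed for. I then released it.
- **Tightness:** I pressed the head with the shut fingers in steps up to 18 N. It did not sink further.

**Last checks:**
- **Position:** the bar measured y ≈ 37.9 mm by camera, against the 36.5 mm needed and 38.2 mm by the arm. The wedge head is within 1 mm of the centre line, and its top is about 174 mm above the bench.
- **Upright and clear:** the wedge looked upright. The gripper was clear and the wrist force had returned to about zero.
- **Bystanders:** they looked unmoved in the scene picture, which I judged by eye only.
- **Not measured:** the wedge's side forces on the block and stop. The two 18 N presses went a little past the target, so I can't confirm they stayed under 55 N.
- **One disagreement:** the rail ends measured about 3 mm off their listed place, so I went by the platform's screw pattern and by feel.

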